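# Zero the inspection stand and hold the loupe in focus over a seal ring

## Task

Take the stylus from its holder, press the small recessed red zero button on the inspection stand with it, and put the stylus back in its holder. Then pick up the loupe by its handle and hold it level over the middle of the seal ring, its lens at the height shown by the orange pointer, without letting it touch the ring, the stand or the pointer. Leave the ring and the pointer where they are, and finish while still holding the loupe there.

Things in the scene. Friction and masses are not known exactly. Their poses are not given: they have to be found in the camera images.
- stylus_grip (a point): middle of the yellow round grip (16 mm across, 60 mm long) of the loose stylus, upright in its holder, tip down; z axis points up along it. Below this point: the grip ends at 30 mm, then a steel collar (22 mm across), its underside at 35 mm, then a steel shaft 9 mm across, narrowing to 5 mm in its last 18 mm; the tip is 79 mm below. 50 g
- stylus_collar (a point): centre of the underside of the stylus's steel collar, on its axis, 35 mm below stylus_grip; in the holder it rests on the holder's top
- holder_hole0 (a point): centre of the mouth of the round hole (15 mm across, right through) in the top of the stylus holder, a fixed wooden block 60x60x45 mm; the mouth is 45 mm above the bench
- button_top (a point): centre of the top of the small red spring button (11 mm across), in a round recess 15 mm across in the grey readout box on the stand, right of the ring as seen from the robot. At rest it lies 5 mm below the box's top face, which is 40 mm above the bench. It goes straight down by 4 mm; fully down takes about 4 N
- zero_button (a joint): travel of the zero button in m: 0 at rest, 0.004 fully pressed; it springs back. Pressing it more than 0.0025 counts
- pointer_tip (a point): front tip of the flat orange pointer (3 mm thick; mid height) on the black carriage on the stand's column: its height, 85 to 120 mm over the bench, is the focal height. It points at the ring, about 56 mm from its centre. The column, 16 mm thick and 140 mm tall, stands behind the ring, about 94 mm from its centre. The point's x axis points from the ring to the column
- seal_center (a point): centre of the loose seal ring (62 mm across, 20 mm high, black ring on a white one), half-way up; it lies flat on the stand's dark base plate, which is 10 mm thick, 175 mm deep and 215 mm wide
- lens (a point): centre of the loupe's round lens, at half the thickness of its steel rim (64 mm across, 10 mm high). The loose loupe lies flat on the bench, rim and handle both on it, so this point is 5 mm above the bench. z axis: square to the lens, up; the handle lies along its -x axis. 120 g
- loupe_grip (a point): place to grip the loupe's straight black handle, near its balance point: 68 mm from the lens centre along the loupe's -x, half-way up the handle (16 mm above the underside). The handle is 15 mm thick (along the loupe's y), 32 mm high and 85 mm long, from 40 to 125 mm from the lens centre
There are look-alikes about, which are no part of the job. There is more than one size of the part that bears lens; the job needs the largest.

How it is judged (in metres and radians):
On the way, in this order (a step that is already met when the one before it is completed fails the run):
1. the zero button is pressed down with the stylus (value of joint zero_button above 0.0025 m and contact force between stylus and zero_button above 0.5 N), for 0.05 s.
2. the stylus is back upright in its holder and let go (horizontal distance between stylus_collar and holder_hole0 below 0.006 m and z of stylus_collar in the frame of holder_hole0 below 0.004 m and angle between stylus_grip's own z axis and vertical below 0.12 rad and contact force between the fingers and stylus below 0.1 N), for 0.2 s.
At the end, for the whole second after the job is handed in: Loupe still, held by the fingers alone: lens within 10 mm of the ring's centre from above, 6 mm of the pointer's height, 0.10 rad of level. Stylus upright in its holder (6 mm, 0.12 rad; collar at most 4 mm up), button up, ring moved under 8 mm, pointer under 4 mm (horizontal distance between lens and seal_center below 0.01 m and z of lens in the frame of pointer_tip between -0.006 and 0.006 m and angle between lens's own z axis and vertical below 0.1 rad and contact force between the fingers and loupe above 1 N and contact force between loupe and stand below 0.1 N and contact force between loupe and stylus below 0.1 N and linear speed of loupe below 0.02 m/s and distance of seal_center from where it was at the start of the episode below 0.008 m and distance of pointer_tip from where it was at the start of the episode below 0.004 m and value of joint zero_button below 0.0015 m and horizontal distance between stylus_collar and holder_hole0 below 0.006 m and z of stylus_collar in the frame of holder_hole0 below 0.004 m and angle between stylus_grip's own z axis and vertical below 0.12 rad); the arm keeps its last pose, push and grip.
It fails at once if the loupe touches the seal ring (contact force between loupe and seal above 0.3 N).
It fails at once if the loupe knocks against the stand or its pointer (contact force between loupe and stand above 0.5 N).
It also fails if it takes over 67 s, if anything falls off the work surface, if the arm or the gripper's body presses on something with over 40 N, if the wrist force passes 120 N, or if a joint passes its speed limit or range.

## Robot

A 7-joint arm with a two-finger parallel gripper is mounted at the origin on a cart in front of the work surface, level with it; the furniture and walls round the work are solid. World frame = base frame: x ahead of the robot, y to its left, z up, the work surface at z = 0. Lengths are in mm, angles in rad, forces in N, time in s.
With the tool pointing down it reaches from about 425 to 950 mm from the base axis. Payload 4.7 kg.
Tool frame: the origin (TCP) lies midway between the tips of the shut fingers; the grasp point (between the pads) lies 19 mm behind it; z points along the fingers, y is the direction in which the jaws open and shut (so a half turn about z gives the same grasp; the last joint's range is limited). The gripper opens to 87 mm and grips with 3 to 60 N. Pads are 19 mm wide; open, the fingers measure 117 mm over their backs; the gripper's body (75 mm by 190 mm) begins 51 mm behind the grasp point.
Start: joints at [-1.358, 0.469, -0.049, 1.532, 0.024, 1.141, -0.082], TCP at [161.586, 655.392, 222.573] pointing down, gripper open.
Joint ranges: [-2.59, 2.59], [-0.33, 1.99], [-1.39, 1.29], [0.1, 2.45], [-1.04, 4.18], [0.21, 1.99], [-2.66, 2.66]. Speed limits (rad/s): [2.57, 2.57, 3.14, 3.14, 3.14, 3.14, 3.14].

## Interface

Orientations are given as a 3x3 rotation matrix whose columns are the frame's x, y, z axes.
In Python, from station import robot gives the robot as it stands. Calls block until the motion is done:
- robot.goto(position, orientation): joint-space move of the TCP to a pose.
- robot.line_to(position, rotation=None, velocity=150, until_force=None): straight line of the TCP; rotation=None keeps the orientation; velocity is the mean speed in mm/s. With until_force (N) it stops when the force on the tool has changed by that much, and returns True; else False.
- robot.move_j(angles): joint-space move.
- robot.grip(opening): finger opening in mm; the grip force is fixed at half the most; returns when the fingers have stopped.
- robot.sleep(seconds).
- robot.solve_ik(position, orientation): joint angles nearest the present ones, or None.
- robot.snapshot(name): name is "scene" or "top" or "wrist"; returns a dict with "pixels" (420x560x3 uint8, red, green, blue), "range_z" (420x560 float32, mm along the optical axis (not along the pixel's ray), 0 where there is no reading), "vertical_fov" (degrees; the focal length in pixels is half the picture's height over the tangent of half this angle, whatever the lens; pixels are square), "cx", "cy" (the principal point, pixels), "k1" (the pictures are not rectified: a ray, as slopes to the right and down, at radius r is drawn at 1 + k1 r^2 times it, then the intrinsics apply), "eye" and "rotation" of the camera in the world. Camera axes: x right, y up, looking along -z (the intrinsics and any distortion apply to the point x, -y, -z); pixel columns grow to the right and rows downward; lengths in mm; the calibration is good to about 2 mm. A picture is of the moment at which its call begins.
A pose or a line that the arm cannot do raises robot.Unreachable and nothing moves.
- robot.close_job(): hands the job in, once; it reports no verdict.
Readings, each from a call of its own:
- robot.read_time_s(): time.
- robot.read_q(): joint angles.
- robot.read_joint_velocities(): joint speeds.
- robot.read_effort(): joint torques, N m.
- robot.read_eef_pos(): TCP position.
- robot.read_orientation(): TCP orientation.
- robot.read_contact_force(): force on the tool from outside, world axes, zero at the start.
- robot.read_moment(): the same for the moment, N m.
- robot.read_opening(): finger opening in mm.
Only numpy, scipy, OpenCV 4.12 (cv2) and the standard library are available. Lean on these libraries where they do the work, as an engineer would, in place of code of your own. Each camera call takes 0.05 s, during which the arm holds its last target.

## Working session

There is one attempt and no reset: what is moved stays moved. The work goes in short steps, each a Python script; the robot and the scene stay as the last script left them, time stands still between calls to the robot, and variables do not carry over. Pictures are saved under pics/ and viewed, and the job is handed in when it is done.

```bash
ls; mkdir -p pics; cat > h.py <<'E'
import numpy as np, cv2
from station import robot
def snap(name,fn=None):
    s=robot.snapshot(name)
    if fn: cv2.imwrite('pics/'+fn+'.png',s['pixels'][:,:,::-1])
    np.savez('pics/'+(fn or name)+'.npz',**s)
    return s
def K(s):
    f=210/np.tan(np.radians(float(s['vertical_fov']))/2)
    return f,np.array([[f,0,float(s['cx'])],[0,f,float(s['cy'])],[0,0,1]])
def rays(s,uv):
    f,k=K(s); uv=np.asarray(uv,float).reshape(-1,1,2)
    p=cv2.undistortPoints(uv,k,np.array([float(s['k1']),0,0,0.]),None,None).reshape(-1,2) if 0 else None
    d=(uv.reshape(-1,2)-[float(s['cx']),float(s['cy'])])/f
    u=d.copy()
    for _ in range(30): u=d/(1+float(s['k1'])*(u**2).sum(1,keepdims=True))
    c=np.c_[u[:,0],-u[:,1],-np.ones(len(u))]
    return c@np.asarray(s['rotation']).T
def onplane(s,uv,z):
    r=rays(s,uv);e=np.asarray(s['eye']);t=(z-e[2])/r[:,2];return e+r*t[:,None]
def bydepth(s,uv):
    r=rays(s,uv);uv=np.asarray(uv,int).reshape(-1,2)
    return np.asarray(s['eye'])+r*np.asarray(s['range_z'])[uv[:,1],uv[:,0]][:,None]
def proj(s,P):
    f,k=K(s);c=(np.atleast_2d(P)-np.asarray(s['eye']))@np.asarray(s['rotation'])
    u=np.c_[c[:,0]/-c[:,2],-c[:,1]/-c[:,2]];u=u*(1+float(s['k1'])*(u**2).sum(1,keepdims=True))
    return u*f+[float(s['cx']),float(s['cy'])]
def load(fn): return dict(np.load('pics/'+fn+'.npz'))
E
python3 - <<'E'
from h import *
for n in ['scene','top','wrist']:
    s=snap(n,n+'0'); print(n,s['vertical_fov'],s['cx'],s['cy'],s['k1'],s['eye'],np.round(s['rotation'],3).tolist())
print(robot.read_time_s(),robot.read_orientation())
E
```

```text
pics
scene 44.554563200435844 279.80453566607395 216.41032712694312 -0.09429011101988734 [  24.55361359 -775.10526082  978.74868917] [[0.824, 0.382, -0.419], [-0.567, 0.549, -0.614], [-0.004, 0.744, 0.669]]
top 57.3943010920833 278.0706170000616 214.60812051503947 0.02570932910611167 [ 327.34919764   46.7648322  1203.71568842] [[-0.077, 0.974, -0.214], [-0.997, -0.075, 0.017], [0.0, 0.215, 0.977]]
wrist 64.4188002994948 279.10339274926207 208.99554824855116 -0.04225505519320071 [ 95.47978769 671.00763422 385.66897114] [[0.239, -0.941, -0.24], [0.971, 0.231, 0.061], [-0.002, -0.248, 0.969]]
0.15 [[-9.70929247e-01  2.39366485e-01 -2.88156769e-04]
 [ 2.39366646e-01  9.70928105e-01 -1.49129434e-03]
 [-7.71863801e-05 -1.51691641e-03 -9.99998847e-01]]
```

View pics/scene0.png

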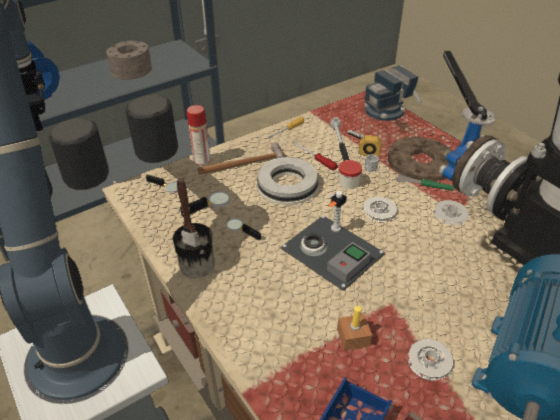

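View pics/top0.png

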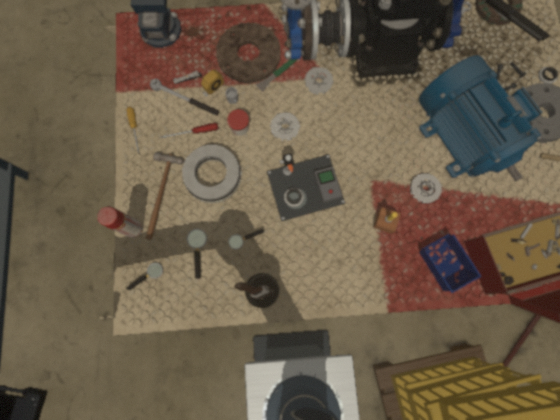

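View pics/wrist0.png

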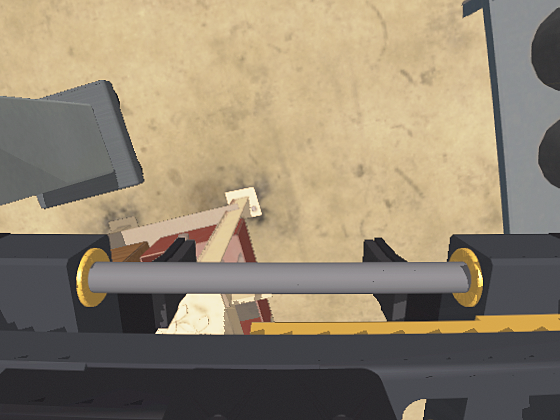

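```bash
python3 - <<'E'
from h import *
s=load('top0'); im=s['pixels'][:,:,::-1]
a=cv2.resize(im[215:300,110:290],None,fx=4,fy=4,interpolation=cv2.INTER_CUBIC); cv2.imwrite('pics/cropA.png',a)
b=cv2.resize(im[140:240,255:435],None,fx=4,fy=4,interpolation=cv2.INTER_CUBIC); cv2.imwrite('pics/cropB.png',b)
print('tcp',proj(s,[161,655,222]),proj(s,[0,0,0]))
s2=load('scene0'); im=s2['pixels'][:,:,::-1]
b=cv2.resize(im[180:360,250:400],None,fx=3.3,fy=3.3,interpolation=cv2.INTER_CUBIC); cv2.imwrite('pics/cropC.png',b)
for p in [(197,240),(236,241),(154,270),(293,198),(393,215),(387,212),(289,155)]:
    print(p,onplane(s,p,5).round(),bydepth(s,p).round())
E
```

```text
tcp [[ 24.39592163 393.35762135]] [[302.99446641 414.96905684]]
(197, 240) [[528. 287.   5.]] [[528. 287.   7.]]
(236, 241) [[515. 165.   5.]] [[515. 165.   6.]]
(154, 270) [[445. 422.   5.]] [[445. 422.   4.]]
(293, 198) [[641. -26.   5.]] [[640. -26.   9.]]
(393, 215) [[ 561. -340.    5.]] [[ 540. -306.  111.]]
(387, 212) [[ 572. -322.    5.]] [[ 562. -308.   51.]]
(289, 155) [[789. -26.   5.]] [[736. -17. 143.]]
```

View pics/cropA.png

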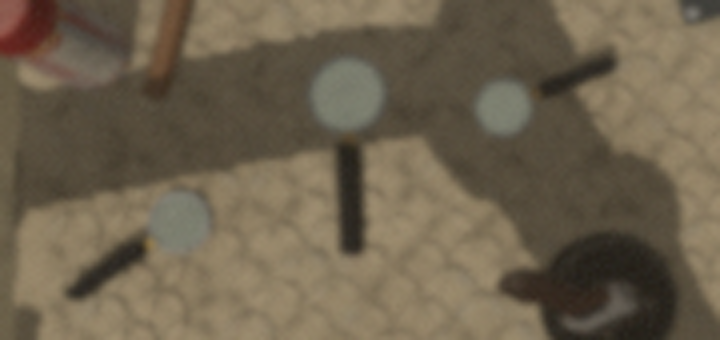

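View pics/cropB.png

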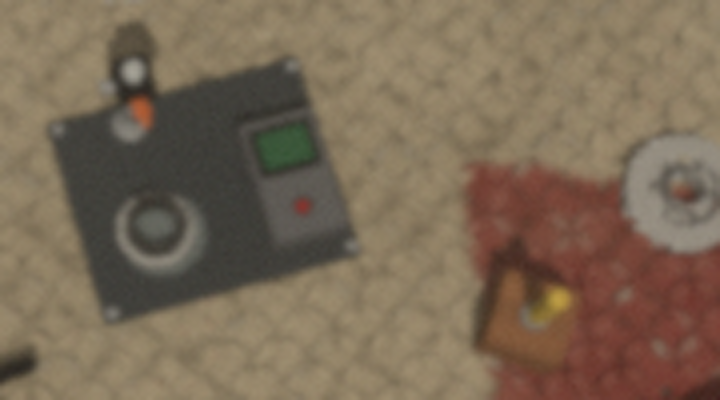

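View pics/cropC.png

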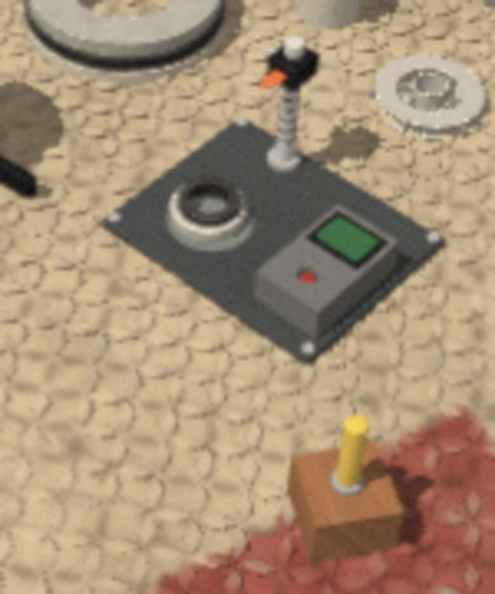

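```bash
cat >> h.py <<'E'
def R(deg):  # tool down, tool x axis at azimuth deg
    a=np.radians(deg);c,s=np.cos(a),np.sin(a)
    return np.array([[c,s,0],[s,-c,0],[0,0,-1.]])
E
python3 - <<'E'
from h import *
s=load('wrist0')
print('tcp in wrist',proj(s,robot.read_eef_pos()), proj(s,[95,671,0]))
print('lim',robot.read_q())
for P in [(560,-300,250),(560,-300,130),(600,-100,300),(460,287,100),(530,-30,130)]:
    for d in [0,90,180,270]:
        q=robot.solve_ik(list(P),R(d)); print(P,d,None if q is None else np.round(q,2))
E
```

```text
tcp in wrist [[280.12433105 256.8365045 ]] [[279.77124255 123.6192668 ]]
lim [-1.35791392  0.46925846 -0.04862692  1.53344473  0.02414755  1.14099571
 -0.08230567]
(560, -300, 250) 0 [-0.19  0.49  0.89  1.64 -0.41  1.21 -0.78]
(560, -300, 250) 90 [-0.2   0.5   0.91  1.64 -0.42  1.21  0.81]
(560, -300, 250) 180 [-0.35  0.66  1.24  1.65 -0.64  1.31  2.58]
(560, -300, 250) 270 [-0.3   0.59  1.11  1.64 -0.55  1.26 -2.22]
(560, -300, 130) 0 [-0.11  0.6   0.78  1.76 -0.5   0.99 -0.71]
(560, -300, 130) 90 [-0.08  0.58  0.73  1.76 -0.46  0.98  0.83]
(560, -300, 130) 180 [-0.21  0.67  0.95  1.76 -0.62  1.04  2.55]
(560, -300, 130) 270 [-0.28  0.75  1.11  1.77 -0.75  1.11 -2.06]
(600, -100, 300) 0 [-0.6   0.42  0.99  1.64 -0.36  1.28 -1.12]
(600, -100, 300) 90 [-0.52  0.38  0.84  1.63 -0.29  1.26  0.38]
(600, -100, 300) 180 [-0.48  0.37  0.79  1.63 -0.27  1.26  1.93]
(600, -100, 300) 270 [-0.67  0.47  1.12  1.64 -0.44  1.31 -2.62]
(460, 287, 100) 0 [-1.11  0.45  0.62  2.   -0.36  0.8  -1.85]
(460, 287, 100) 90 [-0.92  0.41  0.36  1.99 -0.21  0.78 -0.44]
(460, 287, 100) 180 [-0.69  0.4   0.07  1.97 -0.04  0.77  0.97]
(460, 287, 100) 270 [-0.43  0.41 -0.27  1.96  0.15  0.79  2.37]
(530, -30, 130) 0 [-0.79  0.52  1.04  2.01 -0.57  0.93 -1.02]
(530, -30, 130) 90 [-0.59  0.41  0.72  2.   -0.36  0.86  0.33]
(530, -30, 130) 180 [-0.44  0.37  0.52  2.   -0.24  0.84  1.79]
(530, -30, 130) 270 [-0.83  0.57  1.12  2.01 -0.63  0.96 -2.53]
```

```bash
python3 - <<'E'
from h import *
robot.goto([490,-170,330],R(0)); print(robot.read_time_s(),robot.read_eef_pos(),robot.read_q())
snap('wrist','w1')
E
```

```text
3.2833 [ 490.43698839 -169.10734434  329.84951474] [-0.77982919  0.24913592  1.26405471  1.7934322  -0.24767667  1.28034595
 -1.02156771]
```

View pics/w1.png

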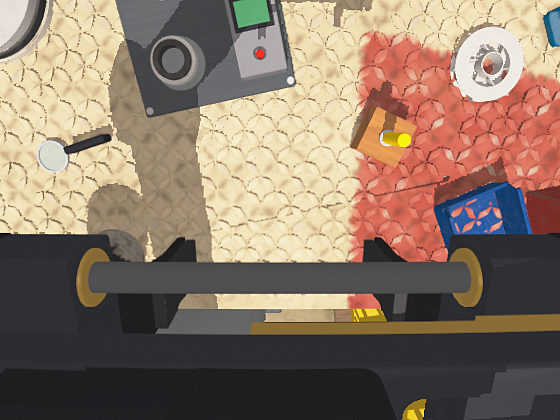

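```bash
python3 - <<'E'
from h import *
s=load('w1'); im=s['pixels'];h=cv2.cvtColor(im,cv2.COLOR_RGB2HSV)
a=cv2.resize(im[100:180,340:440,::-1],None,fx=7,fy=7,interpolation=cv2.INTER_CUBIC);cv2.imwrite('pics/cw1.png',a)
a=cv2.resize(im[0:120,110:310,::-1],None,fx=4,fy=4,interpolation=cv2.INTER_CUBIC);cv2.imwrite('pics/cw2.png',a)
# red button
m=((h[...,0]<8)|(h[...,0]>172))&(h[...,1]>150)
m[:, :240]=0;m[:,285:]=0;m[:30]=0;m[80:]=0
ys,xs=np.nonzero(m);c=(xs.mean(),ys.mean());print('button px',c,len(xs),onplane(s,c,35),bydepth(s,c))
D=s['range_z']
for p in [(404,140),(408,140),(387,140),(385,140),(380,120),(400,155),(240,60),(275,60)]: print(p,bydepth(s,p).round(1))
# plane holder top: points depth z in 40..50 
yy,xx=np.mgrid[100:180,340:440];uv=np.c_[xx.ravel(),yy.ravel()]
P=bydepth(s,uv)
for lo,hi in [(40,48),(106,116)]:
    k=(P[:,2]>lo)&(P[:,2]<hi);print(lo,k.sum(),P[k].mean(0),P[k].min(0),P[k].max(0))
    if k.sum()>20: print(cv2.minAreaRect(P[k][:,:2].astype(np.float32)))
E
```

```text
button px (np.float64(259.8030303030303), np.float64(53.378787878787875)) 66 [[ 645.43817919 -144.61850207   35.        ]] [[ 644.75665656 -144.80729775   38.52693727]]
(404, 140) [[ 540.3 -310.8  112.1]]
(408, 140) [[ 540.4 -315.1  112.8]]
(387, 140) [[ 538.5 -303.4   74.4]]
(385, 140) [[ 538.1 -303.4   66.6]]
(380, 120) [[ 562.9 -300.9   47.7]]
(400, 155) [[ 517.7 -331.3   47. ]]
(240, 60) [[ 636.5 -119.7   40.7]]
(275, 60) [[ 636.  -164.2   43.6]]
40 1546 [ 542.26527126 -307.378275     46.69352152] [ 501.43749499 -349.08035515   40.10239623] [ 580.44819359 -271.16766231   47.99769008]
((540.6904296875, -311.030517578125), (61.18628692626953, 60.906639099121094), 66.48025512695312)
106 158 [ 540.70456252 -309.78700184  111.33299594] [ 533.41885141 -317.83307342  106.20552979] [ 548.05584725 -303.29886056  114.37983385]
((540.7705078125, -310.54876708984375), (14.500717163085938, 14.606063842773438), 1.9291324615478516)
```

View pics/cw1.png

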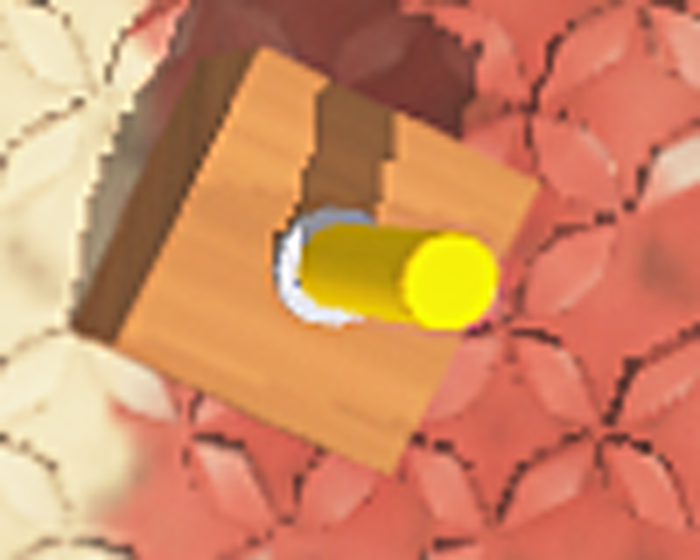

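View pics/cw2.png

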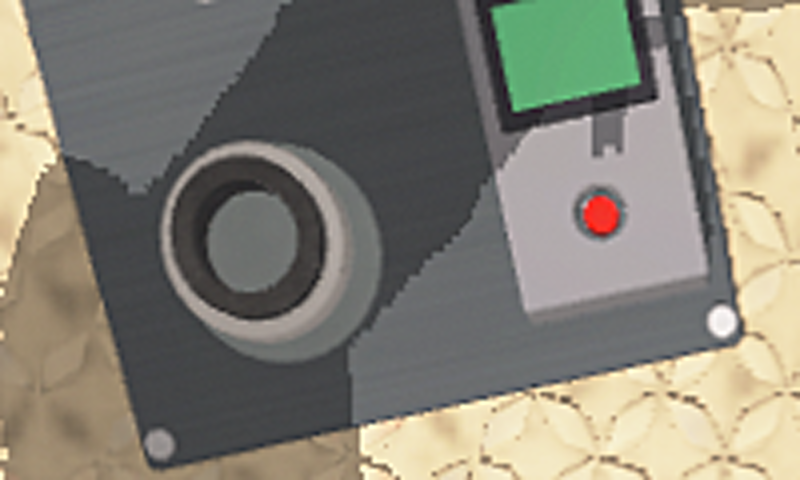

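```bash
python3 - <<'E'
from h import *
robot.grip(45)
robot.goto([540.7,-310.7,150],R(0))
robot.line_to([540.7,-310.7,63],velocity=80)
robot.grip(0); print('open',robot.read_opening(),robot.read_contact_force(),robot.read_eef_pos())
robot.line_to([540.7,-310.7,160],velocity=80)
print('open',robot.read_opening(),robot.read_contact_force(),robot.read_time_s(),robot.read_eef_pos())
snap('wrist','w2');snap('scene','s2')
E
```

```text
open 14.996631886296663 [0.11986488 0.49586726 1.30902597] [ 540.75741381 -310.66233748   63.06336934]
open 15.047543184231902 [ 0.2971371   0.25598347 -0.60346396] 8.45 [ 540.45241196 -310.40695342  159.39347831]
```

View pics/w2.png

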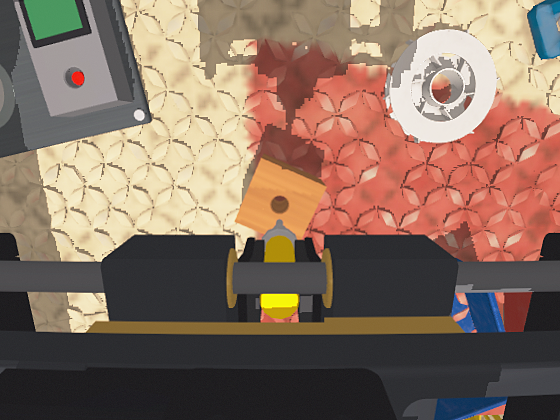

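View pics/s2.png

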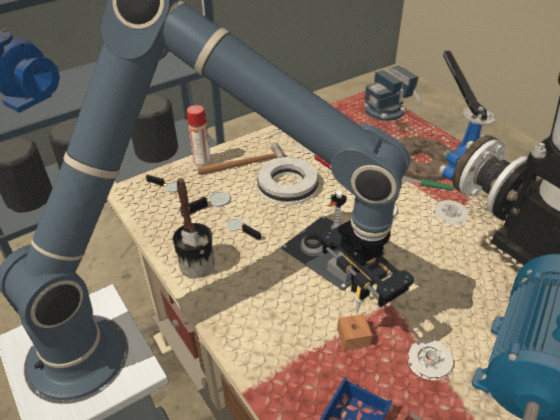

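```bash
python3 - <<'E'
from h import *
s=load('w2'); im=s['pixels']
a=cv2.resize(im[180:260,220:340,::-1],None,fx=6,fy=6,interpolation=cv2.INTER_CUBIC);cv2.imwrite('pics/c3.png',a)
e=np.array([540.45,-310.41,159.4])
tip=e+[0,0,19-3-79+3-0]
print('pred tip',proj(s,tip),'collar',proj(s,e+[0,0,-16]))
g=cv2.cvtColor(im,cv2.COLOR_RGB2GRAY)
m=np.zeros_like(g);sub=g[190:218,262:298];m[190:218,262:298]=(sub<110)
ys,xs=np.nonzero(m);print('hole',xs.mean(),ys.mean(),len(xs),onplane(s,(xs.mean(),ys.mean()),45))
h=cv2.cvtColor(im,cv2.COLOR_RGB2HSV)
m=((h[...,0]<8)|(h[...,0]>172))&(h[...,1]>150);m[:, :55]=0;m[:,100:]=0;m[:60]=0;m[95:]=0
ys,xs=np.nonzero(m);print('btn',xs.mean(),ys.mean(),len(xs),onplane(s,(xs.mean(),ys.mean()),35))
E
```

```text
pred tip [[278.63769334 221.70510957]] collar [[278.54390128 243.55626502]]
hole 279.2695652173913 204.09565217391304 230 [[ 540.08097322 -310.886036     45.        ]]
btn 77.65942028985508 77.68840579710145 138 [[ 645.45884026 -143.81683687   35.        ]]
```

View pics/c3.png

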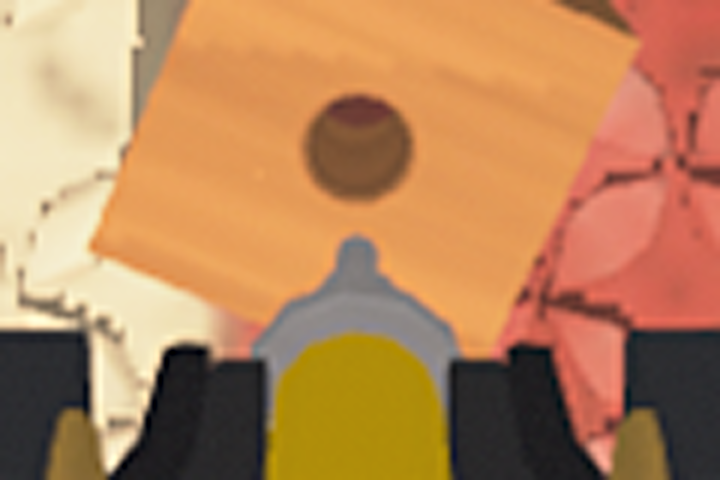

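```bash
python3 - <<'E'
from h import *
robot.goto([645.4,-144.2,150],R(0))
robot.line_to([645.4,-144.2,112],velocity=80); robot.sleep(0.2)
print(robot.read_eef_pos(),robot.read_time_s(),robot.read_contact_force())
s=snap('wrist','w4')
cv2.imwrite('pics/c4.png',cv2.resize(s['pixels'][160:270,200:350,::-1],None,fx=5,fy=5,interpolation=cv2.INTER_CUBIC))
E
```

```text
[ 645.75777536 -144.32700693  112.55098389] 10.1833 [-0.29261264 -0.86737428 -0.55759053]
```

View pics/c4.png

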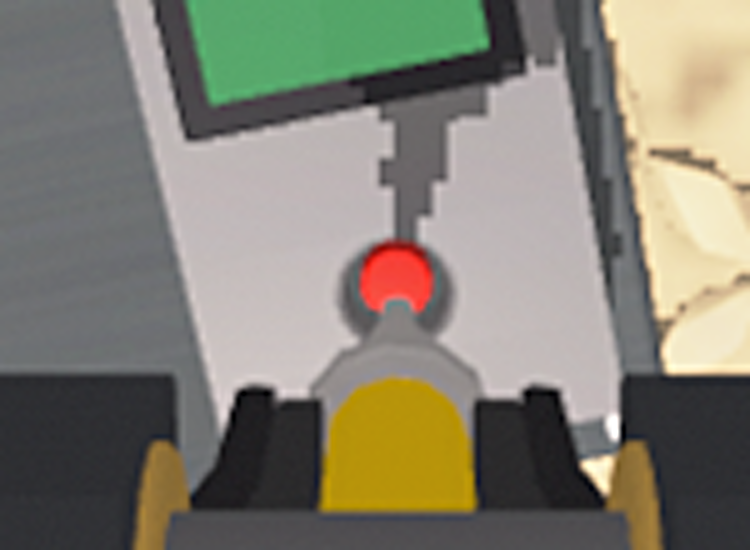

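View pics/w4.png

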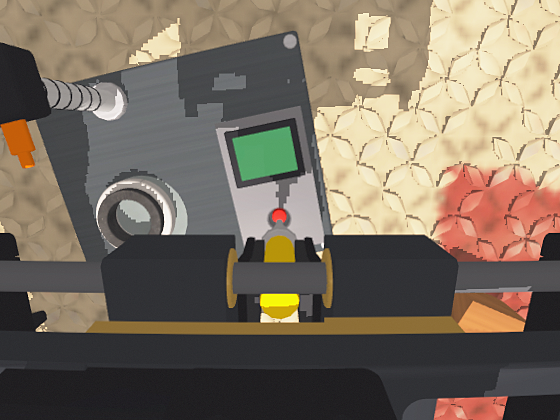

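```bash
python3 - <<'E'
from h import *
f0=robot.read_contact_force()
z=112
hit=robot.line_to([645.2,-144.2,90],velocity=15,until_force=5)
for i in range(3):
    robot.sleep(0.1); print(hit,robot.read_eef_pos(),np.subtract(robot.read_contact_force(),f0))
snap('wrist','w5')
E
```

```text
True [ 645.3005594  -144.25099784   92.81541647] [-0.42569855  0.8748578   6.07385547]
True [ 645.2789861  -144.23099937   92.76707647] [-0.95696755 -0.14646123  5.93745457]
True [ 645.31248064 -144.23157899   92.7645966 ] [-1.13641596  0.45342627  6.17637557]
```

```bash
python3 - <<'E'
from h import *
s=load('w5');cv2.imwrite('pics/c5.png',cv2.resize(s['pixels'][160:270,200:350,::-1],None,fx=5,fy=5,interpolation=cv2.INTER_CUBIC))
E
```

```text
(no output)
```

View pics/c5.png

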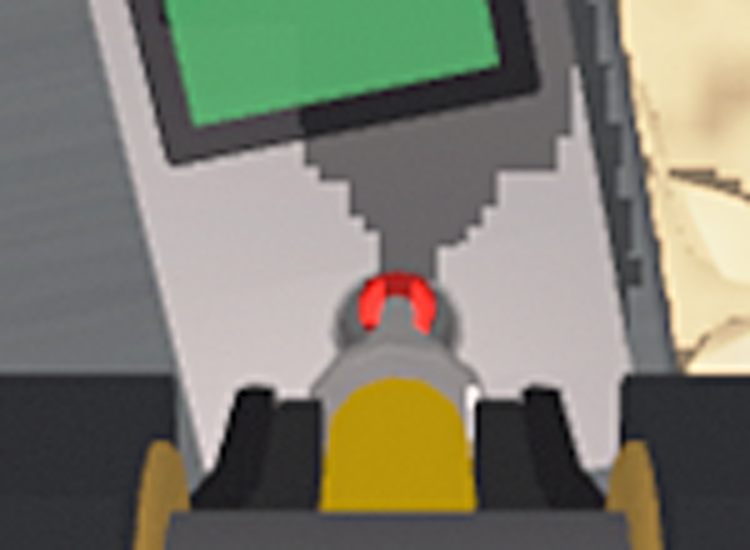

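```bash
python3 - <<'E'
from h import *
robot.line_to([645.2,-144.2,160],velocity=100)
robot.goto([540.5,-310.75,160],R(0))
robot.line_to([540.5,-310.75,126],velocity=100);robot.sleep(.15)
print(robot.read_eef_pos(),robot.read_time_s())
s=snap('wrist','w6');cv2.imwrite('pics/c6.png',cv2.resize(s['pixels'][160:270,200:350,::-1],None,fx=5,fy=5,interpolation=cv2.INTER_CUBIC))
E
```

```text
[ 540.8047977  -311.08738246  126.50030981] 14.0583
```

View pics/c6.png

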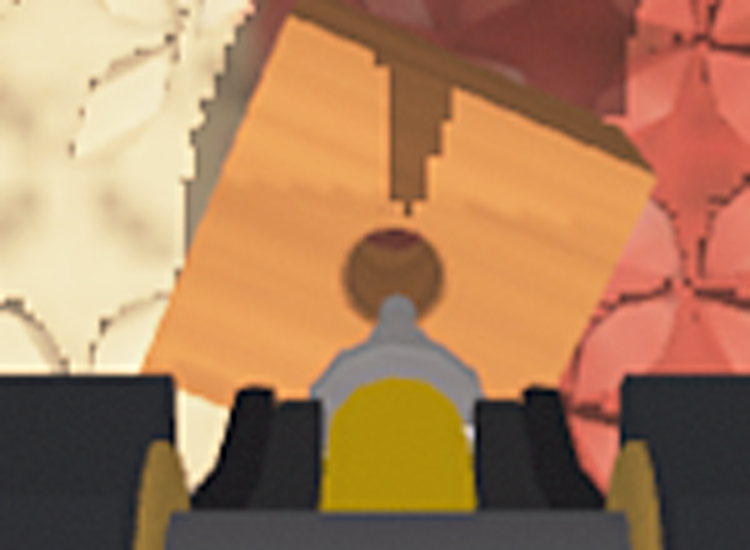

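```bash
python3 - <<'E'
from h import *
hit=robot.line_to([540.6,-310.7,63.3],velocity=60,until_force=8)
print(hit,robot.read_eef_pos(),robot.read_contact_force())
robot.grip(40);robot.sleep(.3);print(robot.read_opening())
robot.line_to([540.6,-310.7,150],velocity=120);robot.sleep(.1)
print(robot.read_time_s())
s=snap('wrist','w7');cv2.imwrite('pics/c7.png',cv2.resize(s['pixels'][130:270,200:350,::-1],None,fx=4,fy=4,interpolation=cv2.INTER_CUBIC))
E
```

```text
False [ 540.91245652 -310.96570132   63.63614823] [-0.04698256 -0.12675896  0.20473725]
39.806302746929624
17.3167
```

View pics/c7.png

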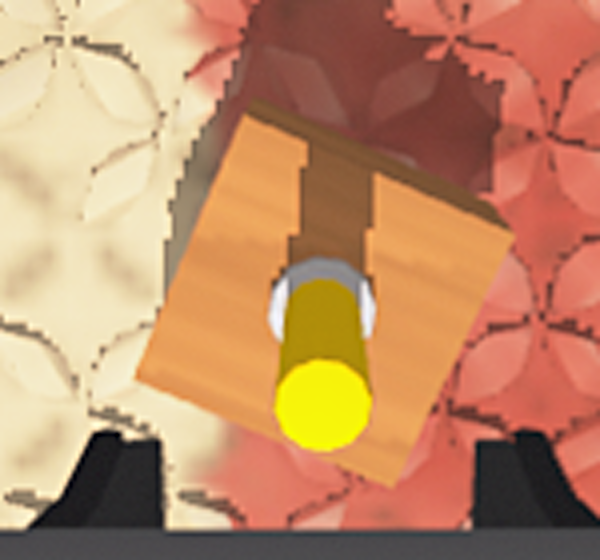

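```bash
python3 - <<'E'
from h import *
robot.goto([570,-30,300],R(0));robot.sleep(.1);snap('wrist','w8')
robot.goto([530,60,330],R(0));robot.sleep(.1);snap('wrist','w9')
print(robot.read_time_s())
E
```

```text
19.375
```

View pics/w8.png

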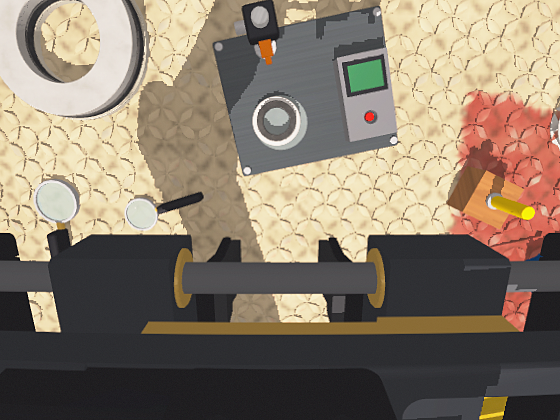

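View pics/w9.png

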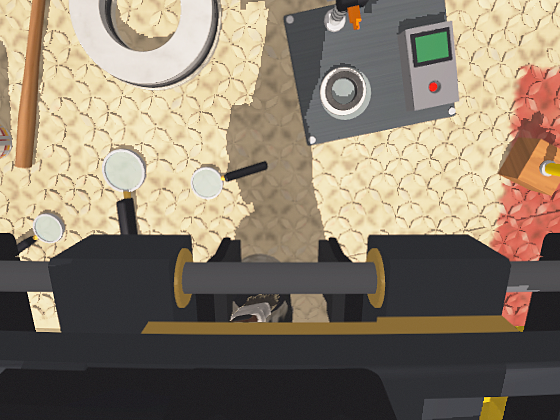

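```bash
python3 - <<'E'
from h import *
for fn,box in [('w8',(235,80,310,165)),('w9',(305,50,380,130))]:
    s=load(fn);im=s['pixels'];h=cv2.cvtColor(im,cv2.COLOR_RGB2HSV)
    x0,y0,x1,y1=box;yy,xx=np.mgrid[y0:y1,x0:x1];uv=np.c_[xx.ravel(),yy.ravel()];P=bydepth(s,uv)
    z=P[:,2];print(fn,'z hist',np.histogram(z,bins=[0,8,10,12,14,16,18,20,22,24,26,28,30,32,34,36,40])[0])
    k=(z>25)&(z<40);c,r=cv2.minEnclosingCircle(P[k][:,:2].astype(np.float32));print('ring top',c,r*2,P[k][:,:2].min(0),P[k][:,:2].max(0),np.median(z[k]))
    k=(z>15)&(z<40);c,r=cv2.minEnclosingCircle(P[k][:,:2].astype(np.float32));print('ring all',c,r*2,P[k].min(0),P[k].max(0))
    m=((h[...,0]>5)&(h[...,0]<16)&(h[...,1]>200)&(h[...,2]>120)).astype(np.uint8)
    n,l,st,ct=cv2.connectedComponentsWithStats(m)
    for i in range(1,n):
        if st[i,4]>15 and st[i,1]<80 and 200<st[i,0]<400:
            ys,xs=np.nonzero(l==i);Q=bydepth(s,np.c_[xs,ys]);print('ptr',st[i],Q.mean(0).round(1),'lowest',[(xs[j],ys[j],Q[j].round(1)) for j in np.argsort(-ys)[:5]])
    x0=box[0]-20
    cv2.imwrite(f'pics/c_{fn}.png',cv2.resize(im[0:170,x0:x0+120,::-1],None,fx=4,fy=4,interpolation=cv2.INTER_CUBIC)[:600])
E
```

```text
w8 z hist [  71   53 2341 2470   85    2    3   19  335  257    5   24  367  315
    3    0]
ring top (640.3590698242188, -28.65902328491211) 59.893489837646484 [612.26354759 -57.83263876] [ 6.68050146e+02 -3.75720192e-01] 31.811429884845808
ring all (650.9952392578125, -39.46702575683594) 91.7588119506836 [609.38114774 -69.34909847  15.04831082] [685.80865839   1.21553453  34.33911432]
ptr [259  39  14  25 227] [705.6 -19.9 119.5] lowest [(np.int64(270), np.int64(63), array([693.5, -23.7, 120.2])), (np.int64(267), np.int64(63), array([693.5, -20.8, 120. ])), (np.int64(269), np.int64(63), array([693.7, -22.7, 119.2])), (np.int64(266), np.int64(63), array([693.6, -19.8, 119.5])), (np.int64(268), np.int64(63), array([693.6, -21.7, 119.8]))]
w9 z hist [   0   48 2167 2383   98    9   20   34  292  247   27   21  347  281
    7    0]
ring top (640.4983520507812, -28.027307510375977) 59.63887023925781 [612.62316723 -57.84289332] [669.01724652  -2.45758866] 31.716462438088598
ring all (629.9476928710938, -25.274580001831055) 85.34245300292969 [599.48933275 -58.90104245  15.0668128 ] [671.03488012   4.61040973  34.5143048 ]
ptr [347   5  14  25 188] [705.3 -18.9 121.6] lowest [(np.int64(354), np.int64(29), array([692.7, -20.1, 119.2])), (np.int64(354), np.int64(28), array([693.7, -20. , 119.2])), (np.int64(355), np.int64(28), array([693.8, -21.2, 118.6])), (np.int64(356), np.int64(28), array([693.6, -22. , 119.6])), (np.int64(357), np.int64(28), array([693.8, -23.2, 118.7]))]
```

View pics/c_w8.png

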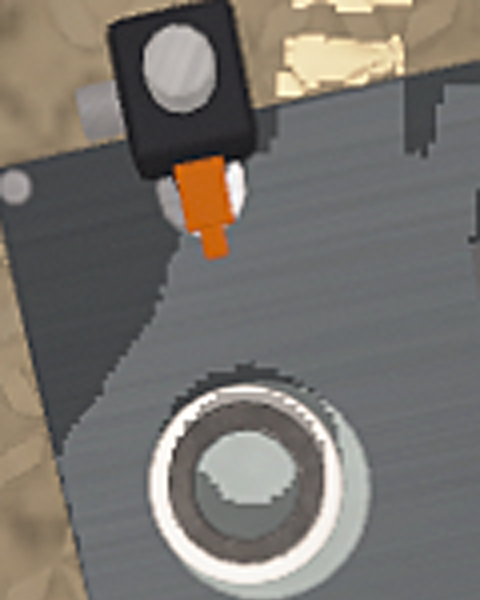

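View pics/c_w9.png

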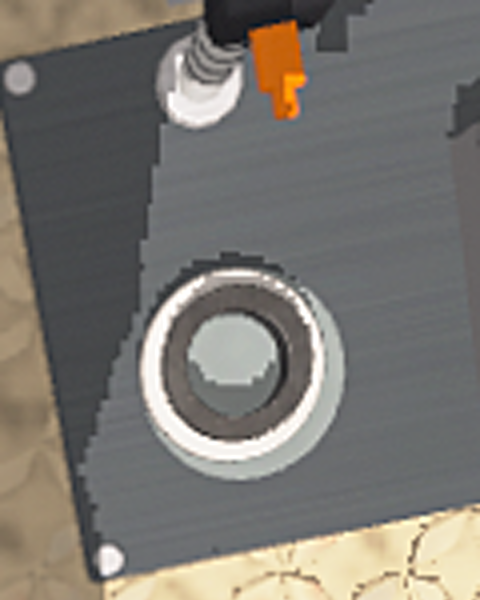

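```bash
python3 - <<'E'
from h import *
for fn,box in [('w8',(235,80,318,170)),('w9',(305,50,388,135))]:
    s=load(fn);im=s['pixels'];g=cv2.cvtColor(im,cv2.COLOR_RGB2GRAY)
    x0,y0,x1,y1=box;yy,xx=np.mgrid[y0:y1,x0:x1];uv=np.c_[xx.ravel(),yy.ravel()];P=bydepth(s,uv);gg=g[yy,xx].ravel()
    c=np.array([640.4,-28.5]);r=np.hypot(*(P[:,:2]-c).T)
    for a in range(0,48,3):
        k=(r>=a)&(r<a+3);print(a,'z',np.percentile(P[k,2],[10,50,90]).round(1),'g',np.percentile(gg[k],[10,50,90]))
    for nm,k in [('blk>18',(P[:,2]>18)&(P[:,2]<40)),('high',(P[:,2]>28)&(P[:,2]<40))]:
        m=np.zeros(g.shape,np.uint8);m[yy.ravel()[k],xx.ravel()[k]]=1
        cs=max(cv2.findContours(m,cv2.RETR_EXTERNAL,cv2.CHAIN_APPROX_NONE)[0],key=cv2.contourArea).reshape(-1,2)
        Q=bydepth(s,cs)[:,:2] if 0 else onplane(s,cs,30)[:,:2]
        print(fn,nm,cv2.fitEllipse(Q.astype(np.float32)))
E
```

```text
0 z [11.2 12.2 13.2] g [185. 185. 186.]
3 z [ 11.9  13.4 463.6] g [107. 186. 190.]
6 z [11.4 12.5 13.3] g [105.2 186.  190. ]
9 z [11.5 12.6 13.5] g [111. 184. 189.]
12 z [11.7 12.6 13.6] g [112.  116.  188.8]
15 z [11.7 13.6 32.3] g [ 84. 107. 192.]
18 z [30.8 31.9 33. ] g [ 91.   97.5 107. ]
21 z [30.8 32.  33. ] g [ 87.  96. 105.]
24 z [23.3 24.9 32.4] g [ 98.2 170.  248. ]
27 z [22.8 23.9 24.9] g [172. 246. 252.]
30 z [11.4 13.4 24. ] g [ 96.1 173.  236. ]
33 z [11.2 12.3 13.4] g [ 67.5 114.  187. ]
36 z [11.  12.1 13.5] g [106. 114. 188.]
39 z [10.9 12.1 13.2] g [107.  112.  148.4]
42 z [10.8 11.9 13. ] g [108. 111. 114.]
45 z [10.8 11.9 13.1] g [108. 111. 114.]
w8 blk>18 ((639.9359130859375, -29.118833541870117), (59.74516296386719, 60.266109466552734), 95.61837768554688)
w8 high ((639.8839111328125, -29.033403396606445), (49.25053024291992, 49.4017448425293), 136.20989990234375)
0 z [11.6 12.5 13.2] g [183. 184. 184.]
3 z [11.3 12.6 13.5] g [183. 185. 192.]
6 z [11.4 12.5 13.5] g [109.9 184.  189. ]
9 z [11.4 12.4 13.5] g [112. 183. 188.]
12 z [11.3 12.5 13.5] g [110. 145. 187.]
15 z [11.8 23.9 32.5] g [ 49.  99. 189.]
18 z [30.8 32.  33.1] g [ 90.  97. 106.]
21 z [30.9 32.  33.1] g [ 87.  96. 106.]
24 z [23.  25.2 32. ] g [ 81. 157. 252.]
27 z [22.6 24.  25.1] g [175.2 245.  253. ]
30 z [11.4 14.7 23.6] g [ 85.4 166.  236. ]
33 z [11.  12.3 13.4] g [ 66.  115.  184.7]
36 z [11.  12.2 13.3] g [ 72. 113. 186.]
39 z [10.9 12.1 13.2] g [ 72.  109.  136.6]
42 z [10.8 12.  13.1] g [ 72. 108. 113.]
45 z [10.9 11.9 13.1] g [ 72. 109. 113.]
w9 blk>18 ((639.3671875, -26.63616180419922), (59.24882888793945, 60.93764877319336), 25.386919021606445)
w9 high ((640.2785034179688, -28.22703742980957), (48.408714294433594, 49.83356475830078), 14.085112571716309)
```

```bash
python3 - <<'E'
from h import *
robot.goto([400,275,260],R(0));robot.sleep(.1);s=snap('wrist','w10');print(robot.read_time_s(),s['eye'])
# sizes from w9 + pointer checks
sc=load('scene0'); a=sc['pixels'][180:280,280:400,::-1];cv2.imwrite('pics/c_s0.png',cv2.resize(a,None,fx=6,fy=6,interpolation=cv2.INTER_CUBIC))
for z in (105,110,115,120): print(z,proj(sc,[693.2,-21.5,z]))
E
```

```text
20.5417 [467.67101645 272.9361118  424.72445767]
105 [[328.99761995 208.97431335]]
110 [[329.11275793 207.51749357]]
115 [[329.22839935 206.05335109]]
120 [[329.3445469  204.58183742]]
```

View pics/w10.png

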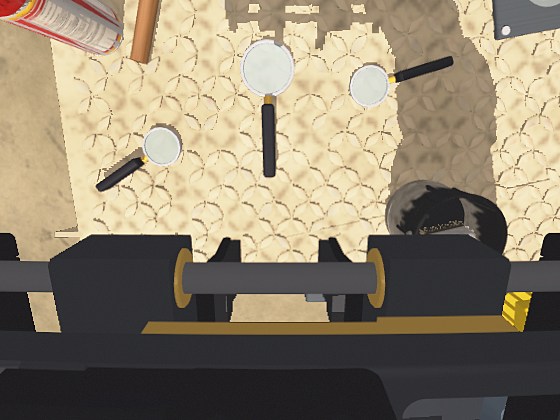

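View pics/c_s0.png

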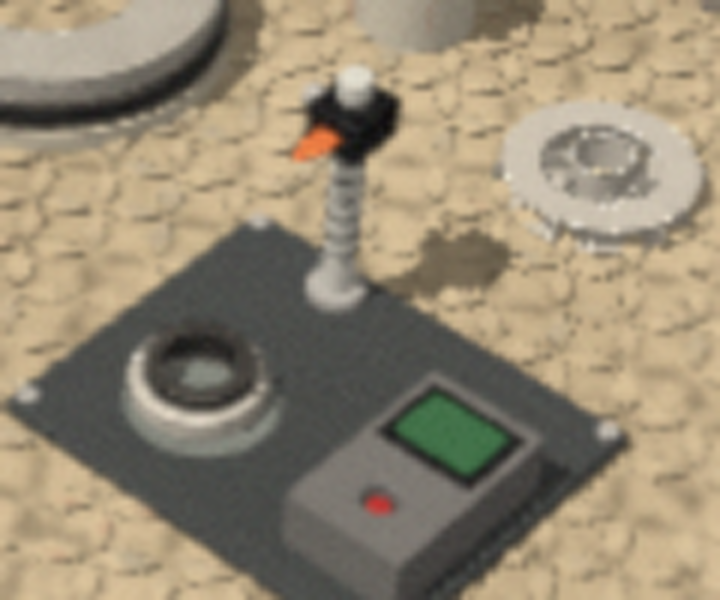

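```bash
python3 - <<'E'
from h import *
s=load('w10');im=s['pixels']
cv2.imwrite('pics/c10.png',cv2.resize(im[30:190,220:320,::-1],None,fx=3.7,fy=3.7,interpolation=cv2.INTER_CUBIC))
h=cv2.cvtColor(im,cv2.COLOR_RGB2HSV)
# lens: low saturation disks
m=((h[...,1]<45)&(h[...,2]>140)).astype(np.uint8);m[200:]=0
m=cv2.morphologyEx(m,cv2.MORPH_CLOSE,np.ones((3,3)))
for c in cv2.findContours(m,cv2.RETR_EXTERNAL,cv2.CHAIN_APPROX_NONE)[0]:
    if cv2.contourArea(c)>500:
        Q=onplane(s,c.reshape(-1,2),10)[:,:2].astype(np.float32);print('lens',cv2.minEnclosingCircle(c)[0],cv2.fitEllipse(Q))
k=(h[...,2]<75).astype(np.uint8);k[:95]=0;k[185:]=0;k[:,:255]=0;k[:,285:]=0
ys,xs=np.nonzero(k);Q=onplane(s,np.c_[xs,ys],32)[:,:2].astype(np.float32);print('handle',cv2.minAreaRect(Q),np.median(bydepth(s,np.c_[xs,ys])[:,2]))
E
```

```text
lens (162.14407348632812, 146.14407348632812) ((442.7428894042969, 418.5555725097656), (46.0675048828125, 47.79133605957031), 136.74057006835938)
lens (370.6444396972656, 82.0) ((514.0670166015625, 165.6525115966797), (47.956214904785156, 55.9373779296875), 149.88626098632812)
lens (266.5888366699219, 65.96305084228516) ((532.99755859375, 287.1852111816406), (62.77103042602539, 65.51839447021484), 151.2191619873047)
lens (69.34137725830078, 29.210344314575195) ((582.2647705078125, 511.06951904296875), (38.402034759521484, 128.7466583251953), 155.85023498535156)
handle ((449.6809997558594, 285.3890686035156), (82.2115707397461, 14.270834922790527), 0.9993342161178589) 33.56319745051664
```

View pics/c10.png

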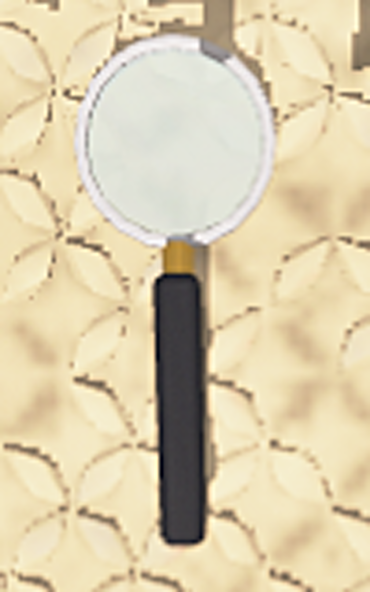

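```bash
python3 - <<'E'
from h import *
t=load('top0');yy,xx=np.mgrid[265:312,230:285];P=bydepth(t,np.c_[xx.ravel(),yy.ravel()]);k=P[:,2]>20
print('cup',P[k].min(0),P[k].max(0))
Rg=R(1.0)
robot.grip(45)
robot.goto([464.2,285.6,90],Rg)
hit=robot.line_to([464.2,285.6,4],velocity=60,until_force=10)
print(hit,robot.read_eef_pos(),robot.read_time_s())
E
```

```text
cup [308.62961581  41.19095358  22.25534019] [ 403.55411063  153.00934022 1203.71568842]
False [464.4167287  285.74741001   4.32941367] 23.3
```

```bash
python3 - <<'E'
from h import *
robot.grip(0);print(robot.read_opening(),robot.read_eef_pos())
robot.line_to([464.2,285.6,120],velocity=60);robot.sleep(.3)
print(robot.read_opening(),robot.read_eef_pos(),robot.read_contact_force(),robot.read_moment(),robot.read_time_s())
s=snap('wrist','w11')
E
```

```text
14.80790164914072 [464.20837268 285.68924624   4.03853556]
15.03489898442458 [464.17907932 285.56226004 119.93086414] [ 0.9186316   0.25205683 -1.53666276] [-0.10062529  0.18287142 -0.00436457] 26.3167
```

View pics/w11.png

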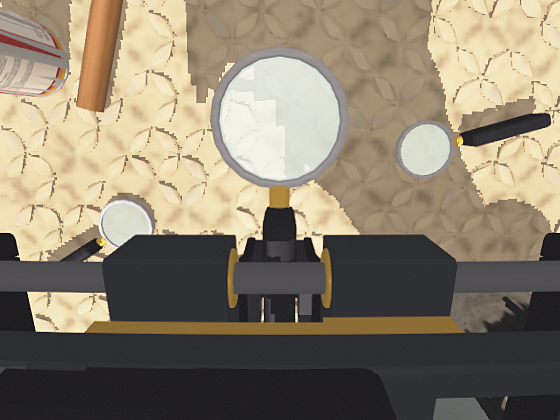

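```bash
cat >> h.py <<'E'
def loupe(s):
    im=s['pixels'];P0=bydepth(s,np.c_[[x.ravel() for x in np.meshgrid(np.arange(560),np.arange(420))]].T)
    e=robot.read_eef_pos()
    Z=P0[:,2].reshape(420,560)
    m=((Z>e[2]-15)&(Z<e[2]+30)).astype(np.uint8);m[232:]=0;m[:,:190]=0;m[:,370:]=0
    c=max(cv2.findContours(m,cv2.RETR_EXTERNAL,cv2.CHAIN_APPROX_NONE)[0],key=cv2.contourArea).reshape(-1,2)
    c=c[(c[:,1]<178)]
    mm=np.zeros_like(m)
    cv2.drawContours(mm,[c.reshape(-1,1,2)],-1,1,5);mm&=m
    ys,xs=np.nonzero(mm[:178]);Q=P0.reshape(420,560,3)[ys,xs]
    A=np.c_[Q[:,:2]-Q[:,:2].mean(0),np.ones(len(Q))];w=np.ones(len(Q),bool)
    for _ in range(5):
        a=np.linalg.lstsq(A[w],Q[w,2],rcond=None)[0];w=abs(A@a-Q[:,2])<2.5
    T=onplane(s,c,a[2])[:,:2].astype(np.float32)
    el=cv2.fitEllipse(T)
    return el,a,Q[:,:2].mean(0),w.mean(),len(Q)
E
python3 - <<'E'
from h import *
print(loupe(load('w11')))
E
```

```text
(((532.038818359375, 286.5115661621094), (62.49028778076172, 63.0764045715332), 96.46329498291016), array([ 1.31861887e-02, -2.93178681e-04,  1.27441861e+02]), array([533.43965345, 286.54792251]), np.float64(0.9602731222842955), 1611)
```

```bash
python3 - <<'E'
from h import *
a=np.radians(8);L=np.array([640.1,-28.6]);T=L-67.9*np.array([np.cos(a),np.sin(a)])
print(T)
robot.line_to([464.2,285.6,180],velocity=100)
robot.goto([T[0]-50,T[1]-7,180],R(8))
robot.line_to([T[0],T[1],160],velocity=70);robot.sleep(.3)
print(robot.read_eef_pos(),robot.read_time_s())
s=snap('wrist','w12');print(loupe(s))
E
```

```text
[572.86079813 -38.04985356]
[572.73678057 -37.98781077 160.18495183] 29.6083
(((639.9613647460938, -28.6475772857666), (62.50954818725586, 63.07645034790039), 105.63172912597656), array([1.34960674e-02, 2.91682271e-03, 1.67649823e+02]), array([641.37160483, -28.43953683]), np.float64(0.962111801242236), 1610)
```

View pics/w12.png

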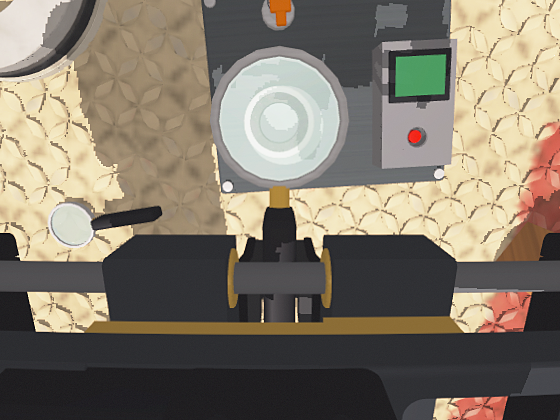

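```bash
python3 - <<'E'
from h import *
f0=np.array(robot.read_contact_force())
hit=robot.line_to([572.86,-38.05,114.5],velocity=30,until_force=5);robot.sleep(.5)
print(hit,robot.read_eef_pos(),robot.read_time_s(),robot.read_contact_force()-f0)
s=snap('wrist','w13');print(loupe(s))
im=s['pixels'];h=cv2.cvtColor(im,cv2.COLOR_RGB2HSV)
m=((h[...,0]>5)&(h[...,0]<16)&(h[...,1]>200)&(h[...,2]>120));m[60:]=0;m[:,:200]=0;m[:,360:]=0
ys,xs=np.nonzero(m);Q=bydepth(s,np.c_[xs,ys]);j=Q[:,0]<700;print('ptr',len(xs),Q[j].mean(0),np.percentile(Q[j],[10,50,90],axis=0),ys.max(),xs[ys==ys.max()])
snap('scene','s13')
cv2.imwrite('pics/c13.png',cv2.resize(robot.snapshot('scene')['pixels'][170:290,270:400,::-1],None,fx=5,fy=5,interpolation=cv2.INTER_CUBIC))
E
```

```text
False [572.84829524 -38.04251214 114.49950858] 31.825 [ 0.24470132 -0.75717575  0.05981415]
(((640.059814453125, -28.69533348083496), (62.481319427490234, 63.03369140625), 106.59908294677734), array([1.01560040e-02, 1.94668027e-03, 1.22043107e+02]), array([641.55959677, -28.49795861]), np.float64(0.9422718808193669), 1611)<stdin>:8: RuntimeWarning: Mean of empty slice.
  ret = um.true_divide(
Traceback (most recent call last):
IndexError: index -1 is out of bounds for axis 0 with size 0
```

View pics/w13.png

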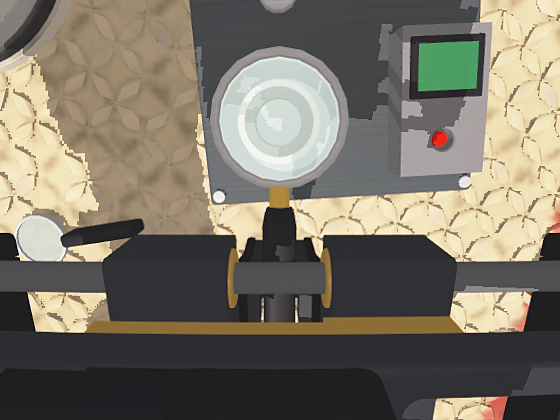

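```bash
python3 - <<'E'
from h import *
s=load('w12')
im=s['pixels'];h=cv2.cvtColor(im,cv2.COLOR_RGB2HSV)
m=((h[...,0]>5)&(h[...,0]<18)&(h[...,1]>200)&(h[...,2]>120));m[40:]=0;m[:,:240]=0;m[:,320:]=0
ys,xs=np.nonzero(m);Q=bydepth(s,np.c_[xs,ys]);print('ptr',len(xs),np.percentile(Q,[10,50,90],axis=0),ys.max(),xs[ys==ys.max()])
print('f',robot.read_contact_force(),robot.read_opening())
s=snap('scene','s13');snap('top','t13')
cv2.imwrite('pics/c13.png',cv2.resize(s['pixels'][170:290,270:400,::-1],None,fx=5,fy=5,interpolation=cv2.INTER_CUBIC))
cv2.imwrite('pics/c14.png',cv2.resize(s['pixels'][290:360,320:400,::-1],None,fx=5,fy=5,interpolation=cv2.INTER_CUBIC))
E
```

```text
ptr 385 [[694.54009972 -24.33469289 118.62420304]
 [700.92851001 -21.09091487 119.51860188]
 [704.5261372  -16.38362464 120.38129724]] 25 [277 278 279 280 281 282 283 284]
f [ 0.36921828 -0.49145723 -0.77650776] 14.347647978270649
```

View pics/c13.png

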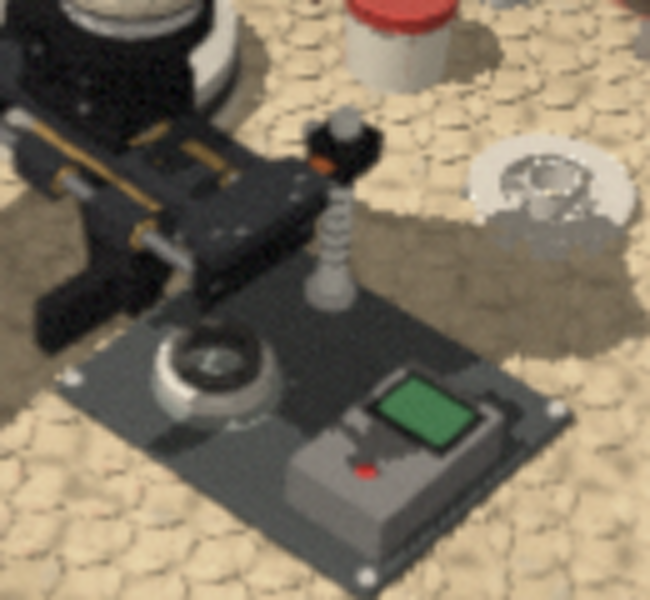

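View pics/c14.png

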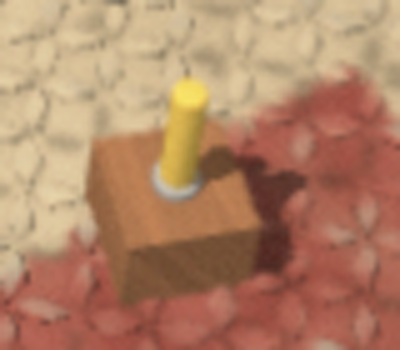

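```bash
python3 - <<'E'
from h import *
print([round(float(robot.read_opening()),2) for _ in range(3)],robot.read_eef_pos(),np.abs(robot.read_joint_velocities()).max(),robot.read_time_s())
print(loupe(robot.snapshot('wrist')))
robot.close_job()
E
```

```text
[14.35, 14.35, 14.35] [572.84614304 -38.07498813 114.50020399] 0.0018278587765264526 31.975
(((640.0567626953125, -28.699867248535156), (62.501304626464844, 63.06698989868164), 105.93767547607422), array([1.35011428e-02, 1.08298296e-03, 1.21967536e+02]), array([641.50636309, -28.45748379]), np.float64(0.9632856253889235), 1607)
the job is handed in; nothing more can be done
```

I pressed the zero button with the stylus, put the stylus back in its holder, and handed the job in at about 32 s with the largest loupe held over the ring. No verdict was reported.

- **Button:** I pressed it with about 6 N until the stylus tip had gone down about 4 mm. In the last pictures it stands clear of the stylus.
- **Stylus:** It looked upright and seated in the wrist picture after I let go, and again in the last scene picture.
- **Loupe choice:** The one I picked measured about 64 mm across; the others measured about 47 and 52 mm.
- **Loupe position:** The lens is at (640.1, −28.7) mm. I measured the ring's centre at about (640.1, −28.6) mm before the loupe covered it.
- **Loupe tilt:** About 0.014 rad.
- **Lens height:** About 115.5 mm, roughly 1 mm below the pointer by the wrist depth images.
- **Contact:** The force on the tool changed by under 1 N during the final lowering. I did not measure the ring or pointer again afterwards.

**Checks that disagreed:**
- The wrist depth puts the pointer at about 116 mm, and the scene camera at about 114.5 mm. Both are well within the 6 mm allowed.
- The depth readings ran about 1.5–2 mm high at several known heights, so I corrected for that.
- The finger opening on the loupe went from 15.0 mm at pickup to 14.35 mm at the end. The lens had not shifted in the grip.

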